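Nip a rebar stub with the stop collar of a welding jig

TASK

On the welding jig, loosen the wing-headed set screw of the collar, slide the collar along its rod so that its foot pushes the rebar stub up the channel until the stub bears on the stop bolt (a light push of about 10 N, never hard), and tighten the set screw fully again so the stub stays nipped between foot and bolt with no play. Then let go; leave the other things on the table alone.

Things in the scene. Friction and masses are not known exactly. Their poses are not given: they have to be found in the camera images.
- jig: Fixed welding jig. Base plate 160x360x12 mm; origin under its centre, z up, y = sliding direction. Guide rod, 20 mm dia, along y at x -35, z 50 mm, held by two posts (66 mm high) at y -158 and 158. Bar channel along y at x 35: floor at z 20, inside width 20, walls up to z 31, y -130 to 130. Nothing on the jig is as high as the set screw's wing.
- end_block: Fixed steel block 50x24x42 mm closing the channel's +y end. Origin: bottom edge of its -y face, at jig (35,130,12) mm; axes as the jig's. Out of that face stands a stop bolt (head 17 mm dia), axis 16 mm above the origin. Its head's face is 8 to 38 mm out (y -8 to -38): differs every time, is not measured and must be felt. The bolt does not give.
- collar (a joint): Collar's position on the rod, 0 to 0.19 m, growing to the jig's +y (towards the stop bolt). Knurled ring 46 mm dia, 28 mm long, cannot spin on the rod; at 0 its centre is at jig (-35,-120,50) mm. Its arm reaches 70 mm to +x and ends in a foot (14 mm wide, 10 thick) in the channel. Loose, it slides at 2 to 4 N; clamped, it holds over 30 N.
- foot_face (a point): Centre of the foot's flat +y face, which pushes the bar; axes as the jig's. It lies 70 mm in x, 5 mm in y and -22 mm in z from the collar's centre.
- set_screw (a joint): Set screw's angle, 0 (fully down, at its stop) to 2.0 rad; grows anticlockwise seen from above (loosening). Axis vertical through the collar's centre. The tip starts to bite on the rod at about 0.65 and clamps hard below 0.3; above 0.8 the collar is free. Starts at 0 to 0.12. Turning takes about 0.1 N m, a little more to tighten; it stays where left.
- wing_mid (a point): Middle of the set screw's wing, on the screw's axis, 104 mm above the table. Steel blade 44 mm long, 9 thick, 28 high (90 to 118 mm above the table) on a 12 mm stem; pinch it from above across its thickness; it may serve as handle to slide the collar. x axis along the blade, y across it, z up; turns with the screw (at angle 0, x is turned -0.6 rad about z from the jig's x).
- bar: Rebar stub: loose ribbed bar 16 mm dia, 110 mm long, 0.13 to 0.26 kg, lying in the channel; dragging it takes 1 to 4 N. Origin on its underside at mid length; y along it towards the stop bolt, z up. It starts 15 to 72 mm short of the bolt.
- bar_near_end (a point): Centre of the bar's end face towards the collar's foot (bar frame 0,-55,8 mm); axes as the bar's.
- bar_far_end (a point): Centre of the bar's end face towards the stop bolt (bar frame 0,55,8 mm); axes as the bar's.
- rod_carton: Bystander: carton 300x70x50 mm lying on the table; origin under its centre. Leave alone.
- hammer: Bystander: hammer lying on the table, handle to its -x. Leave alone.
- brush: Bystander: brush lying on the table, handle to its -x. Leave alone.
- angle_offcut: Bystander: rusty angle-iron offcut 140x40x40 mm; origin under its centre. Leave alone.

How it is judged:
By the outcome, as a careful person would: the job done as asked, in the order asked, and still so for the second after the job is handed in, with the robot touching nothing.
It also fails if it takes over 67 s, if anything falls off the work surface, if the arm or the gripper's body presses on something with over 40 N, if the wrist force passes 120 N, or if a joint passes its speed limit or range.

ROBOT

A 7-joint arm with a two-finger parallel gripper is mounted at the origin on the work surface. World frame = base frame: x ahead of the robot, y to its left, z up, the work surface at z = 0. Lengths are in m, angles in degrees, forces in N, time in s.
With the tool pointing down it reaches from about 0.425 to 0.875 m from the base axis. Payload 4.7 kg.
Tool frame: the origin (TCP) lies at the very end of the fingers, on their centre line; the grasp point (between the pads) lies 19 mm behind it; z points along the fingers, y is the direction in which the jaws open and shut (so a half turn about z gives the same grasp; the last joint's range is limited). The gripper opens to 87 mm and grips with 3 to 60 N. Pads are 19 mm wide; open, the fingers measure 117 mm over their backs; the gripper's body (75 mm by 190 mm) begins 51 mm behind the grasp point.
Start: joints at [-71.385, 18.392, -4.016, 83.108, 1.295, 78.541, -3.26], TCP at [0.199, 0.619, 0.223] pointing down, gripper open.
Joint ranges: [-163.93, 163.93], [-17.29, 119.83], [-79.2, 71.16], [3.27, 140.29], [-89.18, 269.18], [5.43, 117.66], [-154.24, 154.24]. Speed limits (degrees/s): [147.25, 147.25, 180, 180, 180, 180, 180].

INTERFACE

Orientations are given as [roll, pitch, yaw] about the fixed x, y, z axes, in that order (R = Rz(yaw) Ry(pitch) Rx(roll)).
In Python, from cell import env gives the robot as it stands.
- The arm moves only by the tool servo_tool, never from a script. Its argument "increments" is a list that holds one entry, the list of rows, each a list of 7 numbers: the shift along the tool's x, y, z in m, then the turn, a rotation vector about the tool's x, y, z in degrees, then the opening, from -1 (shut) to 1 (fully open). In form: [[[dx, dy, dz, rx, ry, rz, fingers], ...]]. A call has 1 to 20 rows; each row is the pose to reach, as a shift and turn from the pose commanded when the call began, along the tool's axes at that moment; what a row does not reach only later rows make up. A row lasts 1/10 s, in which the tool goes at most 50 mm and 8.59 degrees, less where a joint would pass 70% of its speed; a pose out of reach is approached as far as the arm can. A call with a gripper value outside its range is refused whole. The fingers move at their own pace and stop on an object; "squeeze" is the grip in N (left out, the last holds). Time passes only in rows, so rows that repeat a pose let the fingers close. It gives the time, the measured TCP pose, the force and the opening at its end, in the units of the state.
- env.get_obs(): the state, without advancing time (a new reading comes with each control period).
- env.read_camera(name): name is "scene" or "top"; returns a dict with "frame" (384x512x3 uint8, blue, green, red), "intrinsics" (3x3 intrinsics, pixels), "D" ([k1, k2, p1, p2, k3] as OpenCV has them; the pictures are not rectified), "rvec" (rotation vector, rad) and "tvec" (3), from world to camera coordinates, as OpenCV has them. Camera axes: x right, y down, z forward; pixel columns grow to the right and rows downward; lengths in m; the calibration is good to about 2 mm. A picture is of the moment at which its call begins. There is no depth.
- env.sign_off(): hands the job in, once; it reports no verdict.
The state is a dict: "time_s": time; "qpos": joint angles; "joint_velocities": joint speeds; "effort": joint torques, N m; "tool_pos": TCP position; "tool_rot": TCP orientation; "force": force on the tool from outside, world axes, zero at the start; "wrist_torque": the same for the moment, N m; "grip_width": finger opening in m.
Only numpy, scipy, OpenCV 4.12 (cv2) and the standard library are available. Lean on these libraries where they do the work, as an engineer would, in place of code of your own. Each camera call takes 0.05 s, during which the arm holds its last target.

## Working session

There is one attempt and no reset: what is moved stays moved. The work goes in short steps, Python scripts to look and compute and a tool call to move; the robot and the scene stay as the last step left them, time stands still between calls to the robot, and variables do not carry over. Pictures are saved under pics/ and viewed, and the job is handed in when it is done.

Besides the shell and the picture viewer there is one more tool, called after "Call:" as a command line: name --argument value ..., lists and objects as JSON in quotes. servo_tool: Moves the arm, as the interface text tells. Its arguments: {"type":"object","properties":{"increments":{"type":"array","items":{"type":"array","items":{"type":"array","items":{"type":"number"}}}},"squeeze":{"type":"number"}},"required":["increments"]}

```bash
ls; mkdir -p pics; python3 - <<'E'
from cell import env
import cv2,numpy as np
o=env.get_obs()
for k,v in o.items(): print(k,np.round(v,4))
for n in("scene","top"):
    c=env.read_camera(n); cv2.imwrite(f"pics/{n}0.png",c["frame"])
    print(n,np.round(c["intrinsics"],1).tolist(),np.round(c["D"],4),np.round(c["rvec"],3),np.round(c["tvec"],3))
E
```

```text
pics
time_s 0.0
qpos [-71.3861  18.4396  -4.0155  83.1768   1.296   78.5384  -3.2598]
joint_velocities [ 0.0516  0.0454 -0.0689  0.0353 -0.0661  0.0175 -0.1119]
effort [ 8.00000e-04 -4.91279e+01 -4.03400e-01 -3.12543e+01 -6.39000e-02
  4.35000e-02  2.00000e-04]
tool_pos [0.1987 0.6183 0.2214]
tool_rot [-1.798904e+02  6.700000e-03  1.621963e+02]
force [ 0.7392 -0.8815  0.5624]
wrist_torque [ 0.0738 -0.0152 -0.0323]
grip_width 0.087
scene [[481.3, 0.0, 260.3], [0.0, 481.3, 190.7], [0.0, 0.0, 1.0]] [-0.1228  0.      0.      0.      0.    ] [ 1.667  1.752 -0.804] [ 0.032 -0.308  2.027]
top [[471.4, 0.0, 254.6], [0.0, 471.4, 199.0], [0.0, 0.0, 1.0]] [0.0428 0.     0.     0.     0.    ] [ 2.245 -1.95   0.218] [-0.058  0.567  1.149]
```

View pics/scene0.png

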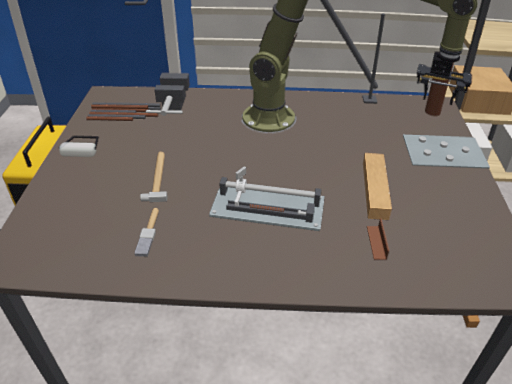

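View pics/top0.png

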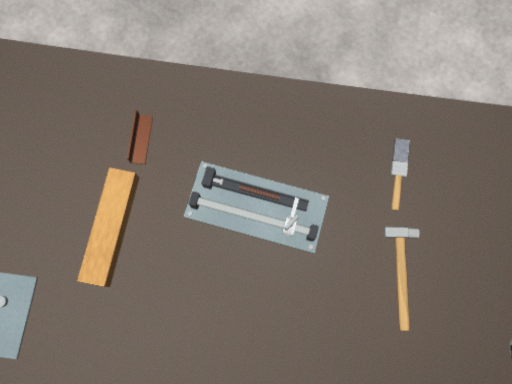

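The scene view has the jig at about (268,205). In the top view the end block is at (208,177), the collar and wing at (291,222), and the bar in the channel. I'll zoom in next.

```bash
cat > h.py <<'E'
import cv2,numpy as np
def cam(c):
    R=cv2.Rodrigues(np.array(c["rvec"],float))[0]; return np.array(c["intrinsics"],float),np.array(c["D"],float),R,np.array(c["tvec"],float).ravel()
def ray(c,uv):
    K,D,R,t=cam(c)
    p=cv2.undistortPoints(np.array(uv,float).reshape(-1,1,2),K,D).reshape(-1,2)
    d=np.c_[p,np.ones(len(p))]@R
    return -R.T@t,d
def onz(c,uv,z):
    o,d=ray(c,uv); return o+d*((z-o[2])/d[:,2])[:,None]
def proj(c,P):
    K,D,R,t=cam(c); return cv2.projectPoints(np.array(P,float).reshape(-1,1,3),np.array(c["rvec"],float),t,K,D)[0].reshape(-1,2)
E
python3 - <<'E'
import cv2,numpy as np
a=cv2.imread("pics/top0.png")[155:260,180:335]; cv2.imwrite("pics/top0z.png",cv2.resize(a,None,fx=5,fy=5,interpolation=cv2.INTER_CUBIC))
a=cv2.imread("pics/scene0.png")[160:230,205:330]; cv2.imwrite("pics/scene0z.png",cv2.resize(a,None,fx=6,fy=6,interpolation=cv2.INTER_CUBIC))
E
```

```text
(no output)
```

View pics/top0z.png

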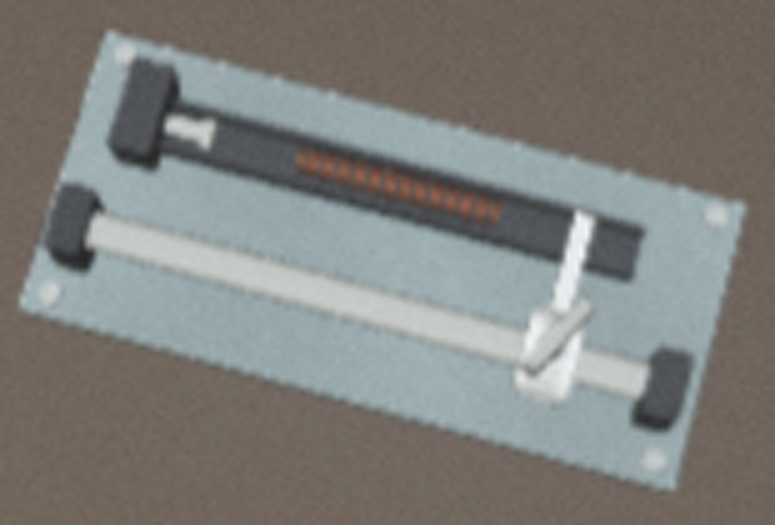

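View pics/scene0z.png

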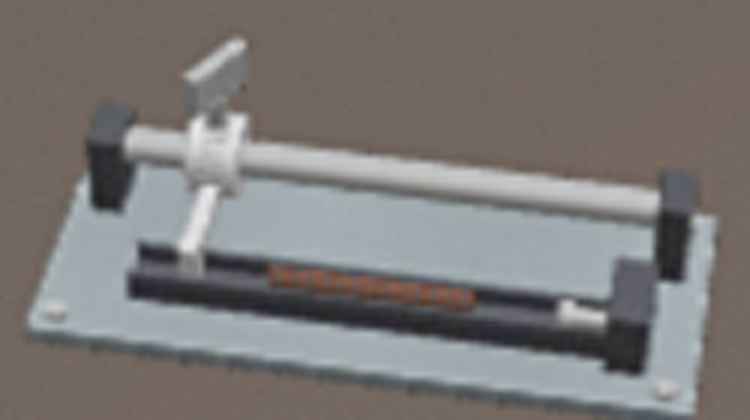

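The top zoom shows the plate corners, rod posts, bolt head at about (212,131), bar from (297,160) to (500,212), and wing from (530,368) to (588,310).

```bash
python3 - <<'E'
from cell import env
import cv2,numpy as np
from h import *
c=env.read_camera("top"); f=c["frame"]
crop=f[150:265,175:340].astype(int)
# plate: non-table by brightness/colour
m=((crop[...,0]-crop[...,2]>8)&(crop.max(2)>90)).astype(np.uint8)*255
m=cv2.morphologyEx(m,cv2.MORPH_OPEN,np.ones((3,3)))
cs,_=cv2.findContours(m,cv2.RETR_EXTERNAL,cv2.CHAIN_APPROX_NONE)
k=max(cs,key=cv2.contourArea); h=cv2.convexHull(k)
print(cv2.contourArea(h), cv2.approxPolyDP(h,5,True).reshape(-1,2)+[175,150])
box=cv2.boxPoints(cv2.minAreaRect(h))+[175,150]
zm=lambda p:(np.array(p,float)+.5)/5-.5+[180,155]
hand=zm([(108,30),(747,203),(675,490),(20,308)])
for q in (box,hand):
    P=onz(c,q,.012); print(np.round(P,4).tolist(),np.round(np.linalg.norm(P-np.roll(P,-1,0),axis=1),4),P.mean(0).round(4))
P=onz(c,hand,.012)
y=(P[0]-P[1]+P[3]-P[2])[:2]; y/=np.linalg.norm(y); x=np.array([y[1],-y[0]]); o=P.mean(0)[:2]
yaw=np.degrees(np.arctan2(x[1],x[0])); print("jig",o,yaw)
tj=lambda p:np.c_[(p[:,:2]-o)@x,(p[:,:2]-o)@y]
W=onz(c,zm([(526,368),(590,310),(534,376)]),.118); print("wing w",W.round(4),tj(W).round(4)); d=(W[1]-W[0]);print("wing yaw",np.degrees(np.arctan2(d[1],d[0])), np.linalg.norm(d))
B=onz(c,zm([(297,160),(500,212)]),.036);print("bar",tj(B))
B=onz(c,zm([(212,131)]),.036);print("bolt",tj(B))
R=onz(c,zm([(90,232),(648,375)]),.05);print("rod",tj(R))
B=onz(c,zm([(130,62),(178,70),(160,168),(110,155)]),.054);print("block",tj(B))
s=env.read_camera("scene"); zs=lambda p:(np.array(p,float)+.5)/6-.5+[205,160]
P=onz(s,zs([(28,330),(700,408)]),.012);print("scene corners",P.round(4),tj(P))
# triangulate blade centre: scene
pt=onz(s,zs([(215,78)]),.104);print("scene wing mid",pt.round(4),tj(pt))
R=np.array([o+x*a+y*b for a,b in [(-.035,-.12)]])
print("collar range world",R, o+x*-.035+y*.07)
E
```

```text
2294.5 [[184 214]
 [187 205]
 [318 236]
 [312 252]]
[[0.4979, 0.2046, 0.012], [0.5486, 0.2012, 0.012], [0.5107, -0.1567, 0.012], [0.461, -0.1503, 0.012]] [0.0508 0.3599 0.0501 0.3568] [0.5046 0.0247 0.012 ]
[[0.6665, 0.1825, 0.012], [0.6193, -0.1725, 0.012], [0.461, -0.1515, 0.012], [0.5082, 0.2035, 0.012]] [0.3581 0.1597 0.3581 0.1597] [0.5637 0.0155 0.012 ]
jig [0.5637372  0.01551927] -7.5733294003426375
wing w [[ 0.4965 -0.0614  0.118 ]
 [ 0.529  -0.0886  0.118 ]
 [ 0.4931 -0.0657  0.118 ]] [[-0.0566 -0.0851]
 [-0.0207 -0.1078]
 [-0.0593 -0.0898]]
wing yaw -39.84334105484919 0.042448940152322374
bar [[ 0.03199905  0.05766466]
 [ 0.03373373 -0.05284832]]
bolt [[0.03505071 0.10533047]]
rod [[-0.0371076   0.1489525 ]
 [-0.03170326 -0.14783421]]
block [[0.05508381 0.1548637 ]
 [0.05771426 0.12940594]
 [0.00450922 0.12329206]
 [0.00415987 0.15029456]]
scene corners [[ 0.6189 -0.1684  0.012 ]
 [ 0.6596  0.1907  0.012 ]] [[ 0.07892311 -0.17501817]
 [ 0.07190788  0.18629513]]
scene wing mid [[ 0.5112 -0.0739  0.104 ]] [[-0.04024824 -0.09553796]]
collar range world [[ 0.51322711 -0.09882114]] [0.53826815 0.08952148]
```

```bash
python3 - <<'E'
from cell import env
import cv2,numpy as np
from h import *
zt=lambda p:(np.array(p,float)+.5)/5-.5+[180,155]
zs=lambda p:(np.array(p,float)+.5)/6-.5+[205,160]
def prof(c,a,b,n,w,fn,ts=np.linspace(.08,.92,30)):
    # points along a->b, perpendicular profile; fn(profile,offsets)->offset
    f=cv2.GaussianBlur(c["frame"],(0,0),.6).astype(np.float32); a=np.array(a);b=np.array(b);d=b-a;nn=np.array([-d[1],d[0]])/np.hypot(*d)
    off=np.linspace(-w,w,8*int(w)+1);pts=[]
    for t in ts:
        p=a+t*d+off[:,None]*nn
        v=cv2.remap(f,p[:,0].astype(np.float32)[None],p[:,1].astype(np.float32)[None],cv2.INTER_LINEAR)[0]
        pts.append(a+t*d+nn*fn(v,off))
    return np.array(pts)
def edge(v,off):
    s=v[:,0]-v[:,2]+0  # blue-red
    g=np.abs(np.gradient(s)); g=g*(g>.5*g.max()); return (g*off).sum()/g.sum()
def line(c,pts,z):
    P=onz(c,pts,z)[:,:2]
    l=cv2.fitLine(P.astype(np.float32),cv2.DIST_HUBER,0,.001,.001).ravel()
    if l[1]<0 and abs(l[1])>abs(l[0]): l[:2]*=-1
    r=(P-l[2:])@np.array([-l[1],l[0]])
    return l,np.std(r)
T=env.read_camera("top");S=env.read_camera("scene")
cor=zt([(108,30),(747,203),(675,490),(20,308)])
L=[]
for i in range(4):
    pts=prof(T,cor[i],cor[(i+1)%4],30,3,edge); l,s=line(T,pts,.012);L.append(l)
    print("edge",i,"ang",np.degrees(np.arctan2(l[1],l[0])).round(2),"res",s.round(4))
def X(l,m):
    A=np.c_[l[:2],-m[:2]];t=np.linalg.solve(A,m[2:]-l[2:]);return l[2:]+t[0]*l[:2]
C=np.array([X(L[i-1],L[i]) for i in range(4)]);print(C.round(4).tolist(),np.linalg.norm(C-np.roll(C,-1,0),axis=1).round(4),C.mean(0).round(4))
E
```

```text
edge 0 ang 82.37 res 0.0003
edge 1 ang -7.64 res 0.0002
edge 2 ang 82.34 res 0.0003
edge 3 ang -7.71 res 0.0003
[[0.666100025177002, 0.18410000205039978], [0.6183000206947327, -0.17249999940395355], [0.45899999141693115, -0.15109999477863312], [0.5070000290870667, 0.20559999346733093]] [0.3597 0.1607 0.3599 0.1605] [0.5626 0.0165]
```

The line fits give the jig at (0.5626, 0.0165), yaw -7.66° with the side lengths checking to 1 mm. The wing is at about (0.515, -0.075), yaw about -39.8°, inside the expected -42 to -35°. Next I'll move above the wing.

Call:
servo_tool --increments '[[[-0.365,-0.218,0,0,0,10,1],[-0.365,-0.218,0,0,0,10,1],[-0.365,-0.218,0,0,0,10,1],[-0.365,-0.218,0,0,0,10,1],[-0.365,-0.218,0,0,0,10,1],[-0.365,-0.218,0,0,0,10,1],[-0.365,-0.218,0,0,0,10,1],[-0.365,-0.218,0,0,0,10,1],[-0.365,-0.218,0,0,0,10,1],[-0.513,-0.563,0.058,0,0,21.7,1],[-0.513,-0.563,0.058,0,0,21.7,1],[-0.513,-0.563,0.058,0,0,21.7,1],[-0.513,-0.563,0.058,0,0,21.7,1],[-0.513,-0.563,0.058,0,0,21.7,1],[-0.513,-0.563,0.058,0,0,21.7,1],[-0.513,-0.563,0.058,0,0,21.7,1],[-0.513,-0.563,0.058,0,0,21.7,1],[-0.513,-0.563,0.058,0,0,21.7,1],[-0.513,-0.563,0.058,0,0,21.7,1],[-0.513,-0.563,0.058,0,0,21.7,1]]]' --squeeze 40

```text
time_s: 2.3
tool_pos: [0.5153, -0.0723, 0.1647]
tool_rot: [180.0, -0.0, 140.6]
force: [0.0, 1.2, -0.1]
grip_width: 0.0873
```

```bash
python3 - <<'E'
from cell import env
import cv2,numpy as np
o=env.get_obs();print(o["qpos"],o["tool_pos"],o["tool_rot"])
t=env.read_camera("top")["frame"][155:260,230:335];s=env.read_camera("scene")["frame"][150:225,205:290]
cv2.imwrite("pics/a.png",np.hstack([cv2.resize(t,(420,420),interpolation=2),cv2.resize(s,(370,420),interpolation=2)]))
E
```

```text
[-24.77862095   4.69423325  31.55593883 106.89296276  -2.67941267
  69.12065375  58.26907737] [ 0.51525366 -0.07231749  0.1646587 ] [ 1.79956461e+02 -2.23384342e-02  1.40622204e+02]
```

View pics/a.png

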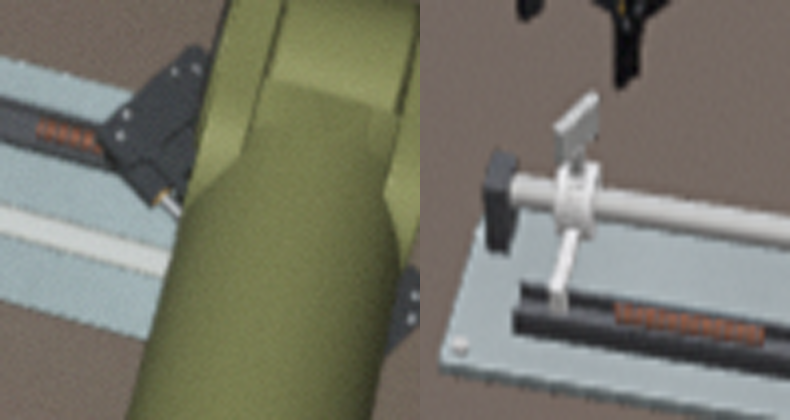

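The scene picture shows the open gripper above the wing. Next I'll descend and close.

Call:
servo_tool --increments '[[[-0.002,-0.002,0.03,0,0,0,1],[-0.002,-0.002,0.06,0,0,0,1],[-0.002,-0.002,0.077,0,0,0,1],[-0.002,-0.002,0.077,0,0,0,1],[-0.002,-0.002,0.077,0,0,0,-0.5],[-0.002,-0.002,0.077,0,0,0,-0.5],[-0.002,-0.002,0.077,0,0,0,-0.5],[-0.002,-0.002,0.077,0,0,0,-0.5]]]' --squeeze 30

```text
time_s: 3.2
tool_pos: [0.516, -0.0768, 0.0885]
tool_rot: [179.9, 0.1, 140.5]
force: [0.3, -0.9, 0.5]
grip_width: 0.063
```

Call:
servo_tool --increments '[[[0,0,0,0,0,0,-0.5],[0,0,0,0,0,0,-0.5],[0,0,0,0,0,0,-0.5],[0,0,0,0,0,0,-0.5],[0,0,0,0,0,0,-0.5],[0,0,0,0,0,0,-0.5]]]'

```text
time_s: 3.8
tool_pos: [0.5153, -0.0769, 0.0875]
tool_rot: [180.0, -0.0, 140.5]
force: [0.2, 0.2, 0.6]
grip_width: 0.0235
```

```bash
python3 - <<'E'
from cell import env
import cv2,numpy as np
s=env.read_camera("scene")["frame"][140:225,205:290]
cv2.imwrite("pics/b.png",cv2.resize(s,(595,595),interpolation=2))
E
```

```text
(no output)
```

View pics/b.png

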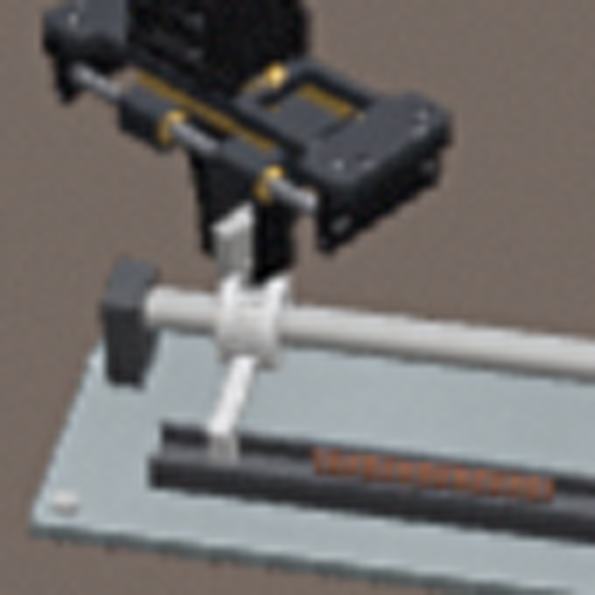

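The wing sits between the fingers, at about (235,240) in this crop. I'll close on it.

Call:
servo_tool --increments '[[[0,0,0,0,0,0,-1],[0,0,0,0,0,0,-1],[0,0,0,0,0,0,-1],[0,0,0,0,0,0,-1],[0,0,0,0,0,0,-1]]]'

```text
time_s: 4.35
tool_pos: [0.5162, -0.0763, 0.0877]
tool_rot: [179.9, 0.1, 140.5]
force: [5.1, 2.7, -3.0]
grip_width: 0.0097
```

Call:
servo_tool --increments '[[[0,0.001,0,0,0,0,-1],[0,0.001,0,0,0,-4,-1],[0,0.001,0,0,0,-8,-1],[0,0.001,0,0,0,-12,-1],[0,0.001,0,0,0,-16,-1],[0,0.001,0,0,0,-20,-1],[0,0.001,0,0,0,-20,-1]]]' --squeeze 45

```text
time_s: 5.05
tool_pos: [0.5165, -0.0759, 0.0877]
tool_rot: [180.0, 0.1, 160.5]
force: [4.5, 2.6, -2.8]
grip_width: 0.0092
```

```bash
python3 - <<'E'
from cell import env
o=env.get_obs();print(o["tool_pos"],o["tool_rot"],o["force"],o["wrist_torque"],o["grip_width"])
E
```

```text
[ 0.51648398 -0.0759055   0.08769265] [1.79964051e+02 5.30126626e-02 1.60496496e+02] [ 4.54462427  2.5582815  -2.78863248] [ 0.38615269 -0.9805402   0.0107151 ] 0.009216304350834878
```

Call:
servo_tool --increments '[[[-0.001,0.0005,0,0,0,-5,-1],[-0.001,0.0005,0,0,0,-10,-1],[-0.001,0.0005,0,0,0,-15,-1],[-0.001,0.0005,0,0,0,-20,-1],[-0.001,0.0005,0,0,0,-25,-1],[-0.001,0.0005,0,0,0,-30,-1],[-0.001,0.0005,0,0,0,-35,-1],[-0.001,0.0005,0,0,0,-40,-1],[-0.001,0.0005,0,0,0,-44,-1],[-0.001,0.0005,0,0,0,-44,-1]]]'

```text
time_s: 6.05
tool_pos: [0.5164, -0.0757, 0.0876]
tool_rot: [179.9, -0.1, -155.6]
force: [0.4, 2.7, 1.3]
grip_width: 0.0097
```

```bash
python3 - <<'E'
from cell import env
import cv2,numpy as np
o=env.get_obs();print(o["tool_pos"],o["tool_rot"],o["force"],o["wrist_torque"],o["grip_width"],o["qpos"])
s=env.read_camera("scene")["frame"][140:225,205:290]
cv2.imwrite("pics/c.png",cv2.resize(s,(595,595),interpolation=2))
E
```

```text
[ 0.51638355 -0.07568593  0.08762632] [ 1.79926414e+02 -6.57337892e-02 -1.55586370e+02] [0.38433425 2.65716145 1.28290153] [ 0.5641488  -0.05596099 -0.02606782] 0.009678692680812293 [-17.77397198   9.64692661  25.32018728 111.16661041  -4.76615347
  60.27853313 124.01969315]
```

View pics/c.png

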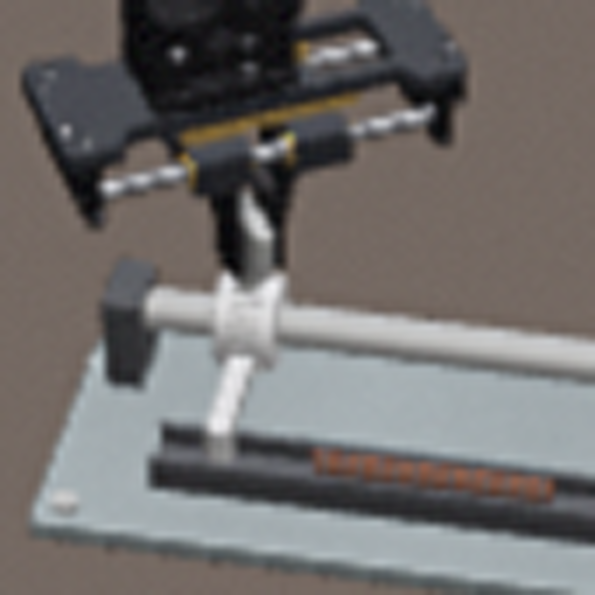

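Call:
servo_tool --increments '[[[-0.0027,0.0042,0,0,0,0,-1],[-0.0053,0.0085,0,0,0,0,-1],[-0.008,0.0127,0,0,0,0,-1],[-0.0106,0.017,0,0,0,0,-1],[-0.0133,0.0212,0,0,0,0,-1],[-0.0159,0.0254,0,0,0,0,-1]]]'

```text
time_s: 6.7
tool_pos: [0.5205, -0.0458, 0.0876]
tool_rot: [180.0, -0.1, -155.5]
force: [-3.4, -2.3, 4.6]
grip_width: 0.0093
```

Call:
servo_tool --increments '[[[-0.0027,0.0042,0,0,0,0,-1],[-0.0053,0.0085,0,0,0,0,-1],[-0.008,0.0127,0,0,0,0,-1],[-0.0106,0.017,0,0,0,0,-1],[-0.0133,0.0212,0,0,0,0,-1],[-0.0159,0.0254,0,0,0,0,-1],[-0.0186,0.0297,0,0,0,0,-1],[-0.0212,0.0339,0,0,0,0,-1]]]'

```text
time_s: 7.5
tool_pos: [0.5257, -0.0066, 0.0876]
tool_rot: [-180.0, -0.1, -155.5]
force: [-3.4, -3.0, 5.5]
grip_width: 0.0089
```

```bash
python3 - <<'E'
from cell import env
import cv2,numpy as np
o=env.get_obs();print(o["tool_pos"],o["tool_rot"],o["force"],o["wrist_torque"],o["grip_width"])
s=env.read_camera("scene")["frame"][140:230,225:330]
cv2.imwrite("pics/d.png",cv2.resize(s,(700,600),interpolation=2))
E
```

```text
[ 0.52572894 -0.00660509  0.08756904] [-1.79999191e+02 -7.75842782e-02 -1.55518262e+02] [-3.3513514  -2.97793055  5.50979905] [-0.72412262  0.87908674  0.00260468] 0.008907706481697997
```

View pics/d.png

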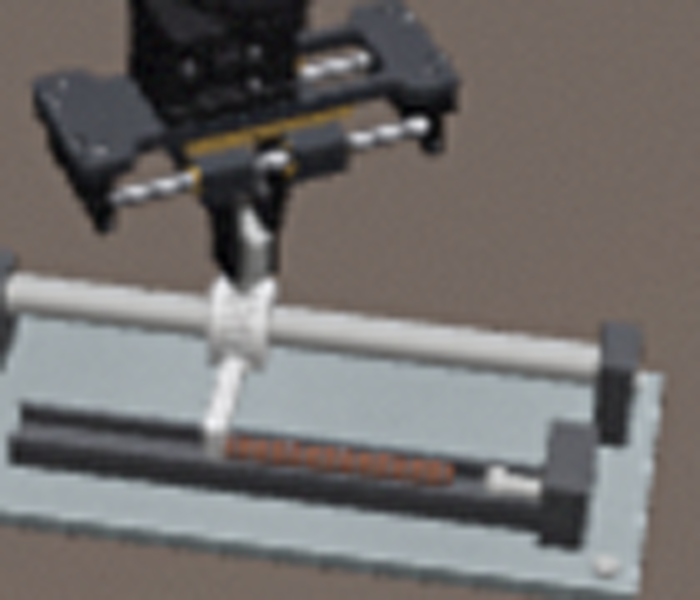

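The foot at (215,440) is pushing the bar. From the bar's far end at about x=455 to the bolt head at 490 leaves roughly 17 mm, so I'll go slower.

Call:
servo_tool --increments '[[[-0.0016,0.0025,0,0,0,0,-1],[-0.0032,0.0051,0,0,0,0,-1],[-0.0048,0.0076,0,0,0,0,-1],[-0.0053,0.0085,0,0,0,0,-1],[-0.0053,0.0085,0,0,0,0,-1]]]'

```text
time_s: 8.05
tool_pos: [0.5271, 0.0038, 0.0876]
tool_rot: [180.0, -0.1, -155.5]
force: [-3.7, -2.5, 5.0]
grip_width: 0.0096
```

```bash
python3 - <<'E'
from cell import env
import cv2,numpy as np
o=env.get_obs();print(o["tool_pos"],o["tool_rot"],o["force"],o["wrist_torque"],o["grip_width"])
s=env.read_camera("scene")["frame"][180:225,255:330]
cv2.imwrite("pics/e.png",cv2.resize(s,(750,450),interpolation=2))
E
```

```text
[0.52712358 0.00377873 0.0875573 ] [ 1.79974790e+02 -5.16905099e-02 -1.55486500e+02] [-3.66730225 -2.54974324  5.03022955] [-0.49941164  0.814498   -0.05533135] 0.009551806998574594
```

View pics/e.png

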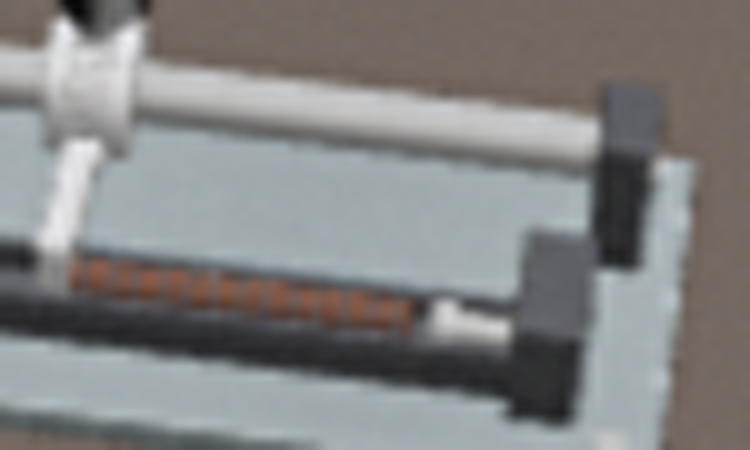

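The gap is down to about 5 mm. I'll creep from here.

Call:
servo_tool --increments '[[[-0.0005,0.0008,0,0,0,0,-1],[-0.0011,0.0017,0,0,0,0,-1],[-0.0016,0.0025,0,0,0,0,-1],[-0.0016,0.0025,0,0,0,0,-1]]]'

```text
time_s: 8.5
tool_pos: [0.5275, 0.0063, 0.0875]
tool_rot: [180.0, -0.1, -155.5]
force: [-3.6, -2.3, 5.1]
grip_width: 0.0093
```

Call:
servo_tool --increments '[[[-0.0005,0.0008,0,0,0,0,-1],[-0.0005,0.0008,0,0,0,0,-1]]]'

```text
time_s: 8.7
tool_pos: [0.5276, 0.0072, 0.0876]
tool_rot: [180.0, -0.1, -155.5]
force: [-4.2, -3.1, 4.6]
grip_width: 0.0092
```

Call:
servo_tool --increments '[[[-0.0005,0.0008,0,0,0,0,-1],[-0.0005,0.0008,0,0,0,0,-1]]]'

```text
time_s: 8.9
tool_pos: [0.5277, 0.0081, 0.0876]
tool_rot: [180.0, -0.1, -155.5]
force: [-3.2, -3.4, 4.2]
grip_width: 0.0093
```

Call:
servo_tool --increments '[[[-0.0005,0.0008,0,0,0,0,-1],[-0.0005,0.0008,0,0,0,0,-1]]]'

```text
time_s: 9.1
tool_pos: [0.5279, 0.009, 0.0876]
tool_rot: [180.0, -0.1, -155.5]
force: [-4.1, -2.1, 5.5]
grip_width: 0.0095
```

Call:
servo_tool --increments '[[[-0.0005,0.0008,0,0,0,0,-1],[-0.0005,0.0008,0,0,0,0,-1]]]'

```text
time_s: 9.3
tool_pos: [0.528, 0.01, 0.0876]
tool_rot: [180.0, -0.1, -155.5]
force: [-3.4, -2.6, 4.9]
grip_width: 0.0097
```

Call:
servo_tool --increments '[[[-0.0005,0.0008,0,0,0,0,-1],[-0.0005,0.0008,0,0,0,0,-1]]]'

```text
time_s: 9.5
tool_pos: [0.5281, 0.0109, 0.0875]
tool_rot: [180.0, -0.1, -155.5]
force: [-4.4, -2.0, 5.7]
grip_width: 0.0095
```

Call:
servo_tool --increments '[[[-0.0005,0.0008,0,0,0,0,-1],[-0.0005,0.0008,0,0,0,0,-1]]]'

```text
time_s: 9.7
tool_pos: [0.5281, 0.0111, 0.0876]
tool_rot: [-180.0, -0.1, -155.5]
force: [-4.0, -4.9, 5.1]
grip_width: 0.0095
```

```bash
python3 - <<'E'
from cell import env
import cv2,numpy as np
o=env.get_obs();print(o["tool_pos"],o["tool_rot"],o["force"],o["wrist_torque"],o["grip_width"])
s=env.read_camera("scene")["frame"][180:225,255:330]
cv2.imwrite("pics/f.png",cv2.resize(s,(750,450),interpolation=2))
E
```

```text
[0.52812046 0.01106056 0.08755693] [-1.79966613e+02 -9.99641650e-02 -1.55529502e+02] [-3.95272247 -4.91548541  5.11130984] [-0.91918009  0.98269353 -0.01199184] 0.009537270173658623
```

View pics/f.png

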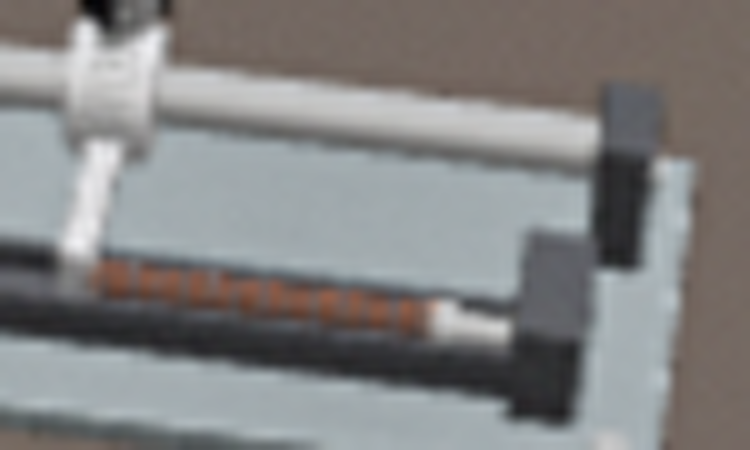

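Contact: the bar meets the bolt head at (432,318), the tool moved only 0.2 of 0.9 mm, and force is rising. I'll build up the push.

Call:
servo_tool --increments '[[[-0.0005,0.0008,0,0,0,0,-1],[-0.0005,0.0008,0,0,0,0,-1]]]'

```text
time_s: 9.95
tool_pos: [0.5281, 0.0111, 0.0875]
tool_rot: [-179.9, -0.1, -155.6]
force: [-4.8, -6.1, 6.0]
grip_width: 0.0097
```

Call:
servo_tool --increments '[[[-0.0004,0.0006,0,0,0,0,-1],[-0.0004,0.0006,0,0,0,0,-1]]]'

```text
time_s: 10.15
tool_pos: [0.5281, 0.0112, 0.0876]
tool_rot: [-179.9, -0.2, -155.6]
force: [-4.4, -6.3, 5.8]
grip_width: 0.0094
```

Call:
servo_tool --increments '[[[-0.0005,0.0008,0,0,0,0,-1],[-0.0011,0.0017,0,0,0,0,-1],[-0.0011,0.0017,0,0,0,0,-1]]]'

```text
time_s: 10.45
tool_pos: [0.5282, 0.0114, 0.0875]
tool_rot: [-179.8, -0.3, -155.6]
force: [-5.4, -10.9, 7.2]
grip_width: 0.0092
```

Call:
servo_tool --increments '[[[-0.0005,0.0008,0,0,0,0,-1],[-0.0005,0.0008,0,0,0,0,-1],[-0.0005,0.0008,0,0,0,0,-1]]]'

```text
time_s: 10.75
tool_pos: [0.5282, 0.0114, 0.0875]
tool_rot: [-179.8, -0.3, -155.7]
force: [-5.9, -11.9, 7.5]
grip_width: 0.0088
```

Push is about 12.6 N along the rod, including about 3 N of sliding friction. I'll start tightening and check the push before the tip bites.

Call:
servo_tool --increments '[[[0,0,0,0,0,4,-1],[0,0,0,0,0,8,-1],[0,0,0,0,0,12,-1],[0,0,0,0,0,16,-1],[0,0,0,0,0,20,-1],[0,0,0,0,0,24,-1],[0,0,0,0,0,24,-1]]]'

```text
time_s: 11.45
tool_pos: [0.5283, 0.0109, 0.0875]
tool_rot: [-179.6, -0.1, -179.8]
force: [-4.9, -12.9, 7.4]
grip_width: 0.0092
```

```bash
python3 - <<'E'
from cell import env
o=env.get_obs();print(o["tool_pos"],o["tool_rot"],o["force"],o["wrist_torque"],o["grip_width"])
E
```

```text
[0.52830939 0.01090973 0.08753515] [-1.79621628e+02 -1.43204080e-01 -1.79771515e+02] [ -4.87256686 -12.8734635    7.39196786] [-2.90280988  1.26531721 -0.0055793 ] 0.009168061288778041
```

Call:
servo_tool --increments '[[[0,0,0,0,0,4,-1],[0,0,0,0,0,8,-1],[0,0,0,0,0,12,-1],[0,0,0,0,0,16,-1],[0,0,0,0,0,20,-1],[0,0,0,0,0,24,-1],[0,0,0,0,0,28,-1],[0,0,0,0,0,32,-1],[0,0,0,0,0,32,-1]]]'

```text
time_s: 12.35
tool_pos: [0.5281, 0.0103, 0.0875]
tool_rot: [-179.6, 0.1, 148.2]
force: [-6.1, -13.5, 7.4]
grip_width: 0.0095
```

```bash
python3 - <<'E'
from cell import env
o=env.get_obs();print(o["tool_pos"],o["tool_rot"],o["force"],o["wrist_torque"],o["grip_width"])
E
```

```text
[0.52809273 0.01028059 0.08749746] [-1.79551788e+02  7.83993944e-02  1.48213508e+02] [ -6.0693364  -13.53259591   7.42675599] [-3.08790066  1.40737378  0.02104253] 0.009454524548663112
```

Call:
servo_tool --increments '[[[0,0,0,0,0,3,-1],[0,0,0,0,0,6,-1],[0,0,0,0,0,9,-1],[0,0,0,0,0,9,-1]]]'

```text
time_s: 12.75
tool_pos: [0.528, 0.0101, 0.0875]
tool_rot: [-179.6, 0.1, 139.2]
force: [-6.4, -14.4, 8.7]
grip_width: 0.0093
```

```bash
python3 - <<'E'
from cell import env
o=env.get_obs();print(o["tool_pos"],o["tool_rot"],o["force"],o["wrist_torque"],o["grip_width"])
E
```

```text
[0.52801723 0.01012422 0.08751883] [-1.79557109e+02  1.43528683e-01  1.39227610e+02] [ -6.35696133 -14.43511184   8.71340131] [-3.24833119  1.46740467  0.00680695] 0.009336303121901474
```

Call:
servo_tool --increments '[[[0,0,0,0,0,2,-1],[0,0,0,0,0,4,-1],[0,0,0,0,0,4,-1]]]' --squeeze 50

```text
time_s: 13.05
tool_pos: [0.5279, 0.0101, 0.0875]
tool_rot: [-179.6, 0.2, 135.3]
force: [-5.5, -14.5, 8.1]
grip_width: 0.0092
```

```bash
python3 - <<'E'
from cell import env
o=env.get_obs();print(o["tool_pos"],o["tool_rot"],o["force"],o["wrist_torque"],o["grip_width"])
E
```

```text
[0.52792534 0.01008896 0.08749434] [-1.79556571e+02  1.69191007e-01  1.35261236e+02] [ -5.48268116 -14.51006296   8.05728708] [-3.22537209  1.48209724  0.03870751] 0.009227312664199306
```

Call:
servo_tool --increments '[[[0,0,0,0,0,2,-1],[0,0,0,0,0,4,-1],[0,0,0,0,0,4,-1]]]'

```text
time_s: 13.35
tool_pos: [0.5279, 0.0101, 0.0875]
tool_rot: [-179.6, 0.2, 131.3]
force: [-6.7, -14.1, 8.8]
grip_width: 0.01
```

```bash
python3 - <<'E'
from cell import env
import cv2,numpy as np
o=env.get_obs();print(o["tool_pos"],o["tool_rot"],o["force"],o["wrist_torque"],o["grip_width"])
s=env.read_camera("scene")["frame"][150:225,245:330]
cv2.imwrite("pics/g.png",cv2.resize(s,(680,600),interpolation=2))
E
```

```text
[0.52791686 0.01010314 0.0874839 ] [-179.55021187    0.21581076  131.34407892] [ -6.73942066 -14.11708359   8.8352467 ] [-3.22649716  1.5651108   0.45635344] 0.010008619396249582
```

View pics/g.png

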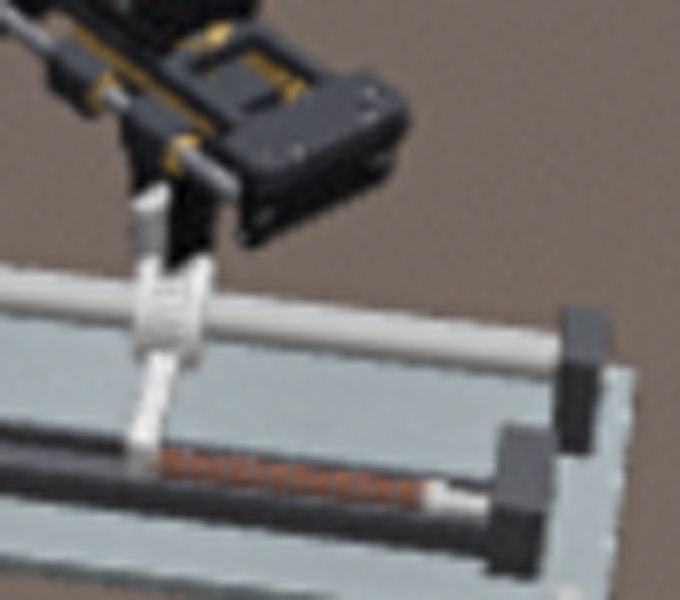

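Wrist torque jumped to 0.46 N m and the jaws spread slightly, so the screw is at its stop. I'll relieve the push on the clamped collar, then open.

Call:
servo_tool --increments '[[[-0.001,-0.001,0,0,0,0,-1],[-0.002,-0.002,0,0,0,0,-1],[-0.0026,-0.003,0,0,0,0,-1],[-0.0026,-0.003,0,0,0,0,-1]]]'

```text
time_s: 13.8
tool_pos: [0.5279, 0.0099, 0.0875]
tool_rot: [-179.8, 0.1, 131.5]
force: [-4.2, -8.4, 6.5]
grip_width: 0.01
```

```bash
python3 - <<'E'
from cell import env
o=env.get_obs();print(o["tool_pos"],o["tool_rot"],o["force"],o["wrist_torque"],o["grip_width"])
E
```

```text
[0.52789426 0.00987568 0.08751171] [-1.79773344e+02  7.41575799e-02  1.31497771e+02] [-4.16886707 -8.35393426  6.48211384] [-1.83332832  1.22028905  0.49579481] 0.010012034327360409
```

Call:
servo_tool --increments '[[[-0.001,-0.002,0,0,0,0,-1],[-0.0015,-0.0035,0,0,0,0,-1],[-0.002,-0.0045,0,0,0,0,-1],[-0.002,-0.0045,0,0,0,0,-1]]]'

```text
time_s: 14.2
tool_pos: [0.5277, 0.0095, 0.0876]
tool_rot: [179.9, 0.0, 131.6]
force: [3.0, 0.2, 0.3]
grip_width: 0.0102
```

```bash
python3 - <<'E'
from cell import env
o=env.get_obs();print(o["tool_pos"],o["tool_rot"],o["force"],o["wrist_torque"],o["grip_width"])
E
```

```text
[0.52773776 0.0094766  0.08759858] [1.79862902e+02 3.23966723e-02 1.31581608e+02] [3.04801504 0.23704392 0.34308063] [ 0.13574637 -0.44686697  0.50914469] 0.010209242724461075
```

Call:
servo_tool --increments '[[[0,0,0,0,0,0,0.3],[0,0,0,0,0,0,0.3],[0,0,0,0,0,0,0.3],[0,0,0,0,0,0,0.3],[0,0,0,0,0,0,0.3],[0,0,0,0,0,0,0.3],[0,0,0,0,0,0,0.3],[0,0,-0.02,0,0,0,0.3],[0,0,-0.05,0,0,0,0.3],[0,0,-0.08,0,0,0,0.3],[0,0,-0.11,0,0,0,0.3],[0,0,-0.11,0,0,0,0.3]]]'

```text
time_s: 15.4
tool_pos: [0.5296, 0.0081, 0.202]
tool_rot: [179.6, 0.2, 131.5]
force: [-0.0, 0.2, 0.3]
grip_width: 0.0565
```

```bash
python3 - <<'E'
from cell import env
import cv2,numpy as np
o=env.get_obs();print(o["tool_pos"],o["tool_rot"],o["force"],o["wrist_torque"],o["grip_width"])
s=env.read_camera("scene")["frame"][150:225,245:330]
cv2.imwrite("pics/i.png",cv2.resize(s,(680,600),interpolation=2))
E
```

```text
[0.52956098 0.00807592 0.20199117] [179.59371303   0.22062939 131.47754389] [-0.02649779  0.17857369  0.31544697] [-0.04224535 -0.0231013   0.00414125] 0.05654710437573745
```

View pics/i.png

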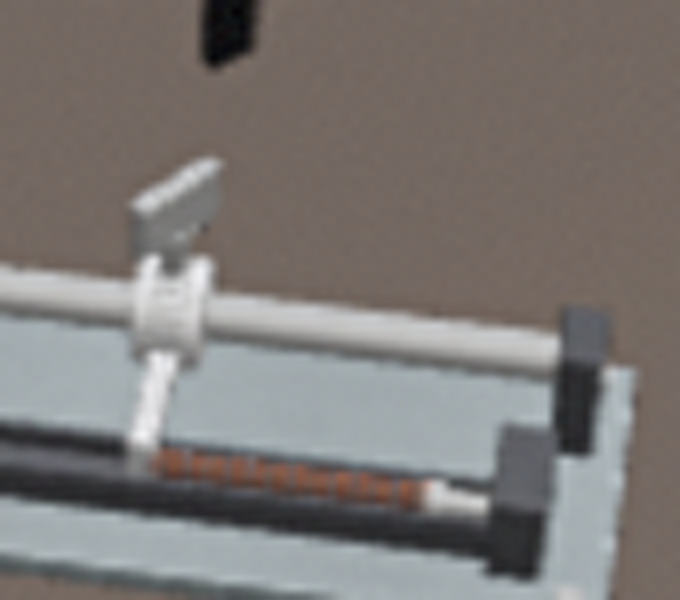

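The bar sits between foot (145,455) and bolt (430,492), and the wing is free. I'll move aside for a top-view check.

Call:
servo_tool --increments '[[[0.225,0.199,-0.03,0,0,0,0.3],[0.225,0.199,-0.03,0,0,0,0.3],[0.225,0.199,-0.03,0,0,0,0.3],[0.225,0.199,-0.03,0,0,0,0.3],[0.225,0.199,-0.03,0,0,0,0.3],[0.225,0.199,-0.03,0,0,0,0.3],[0.225,0.199,-0.03,0,0,0,0.3],[0.225,0.199,-0.03,0,0,0,0.3],[0.225,0.199,-0.03,0,0,0,0.3]]]'

```text
time_s: 16.35
tool_pos: [0.5268, 0.3066, 0.2263]
tool_rot: [-179.9, 0.0, 131.4]
force: [-0.2, -1.0, 0.6]
grip_width: 0.0565
```

```bash
python3 - <<'E'
from cell import env
import cv2,numpy as np
from h import *
c=env.read_camera("top")
s=c["frame"][155:260,180:335]
cv2.imwrite("pics/j.png",cv2.resize(s,None,fx=5,fy=5,interpolation=2))
E
```

```text
(no output)
```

View pics/j.png

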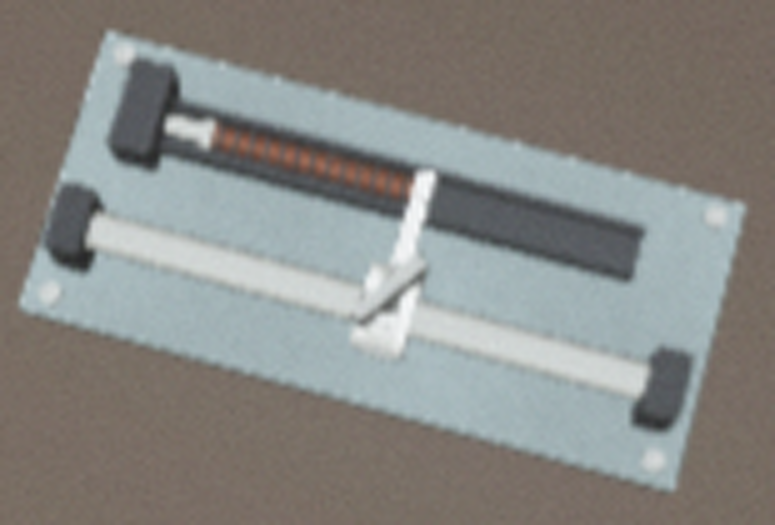

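In the top view the bar spans from bolt (213,135) to foot (415,188) with no gap. The wing lies about 4° tighter than at the start. Handing in.

```bash
python3 -c "
from cell import env
print(env.sign_off())"
```

```text
the job is handed in; nothing more can be done
None
```

The stub is now nipped between the collar's foot and the stop bolt, and the set screw is tight again. I handed the job in at about 16.4 s.

- **Loosening:** I pinched the wing from above and turned it about 64° anticlockwise.
- **Pushing:** I slid the collar by its wing until the stub met the bolt, feeling it as the tool stalling while the force rose. I held about 12–14 N along the rod. Allowing roughly 3 N for sliding friction, that is about 10 N on the bolt.
- **Tightening:** I kept pushing while I turned the screw down to its stop. The wrist torque jumped from about 0.04 to 0.46 N m there, with the tool 9° past the yaw at which I first gripped the wing. Then I relieved the push and let go.

**Last checks:** Both cameras show the stub touching the foot and the bolt with no visible gap. In the top view the wing lies about 4° tighter than at the start. Tool force is near zero and the gripper is clear of everything. I did not touch the carton, hammer, brush or offcut.

**Not checked or not matching:**
- I did not pull on the stub or collar afterwards to confirm there is no play.
- While I tightened the screw and eased off the push, the tool tip drifted back about 1–2 mm. I put this down to the tool tilting and shifting on the blade, because the pictures showed no movement of the collar.

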